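Feed a combustion boat into the tube furnace with the push rod

ROBOT

A 6-joint arm with a two-finger parallel gripper is mounted at the origin on a cart in front of the work surface, level with it; the furniture and walls round the work are solid. World frame = base frame: x ahead of the robot, y to its left, z up, the work surface at z = 0. Lengths are in m, angles in rad, forces in N, time in s.
With the tool pointing down it reaches from about 0.25 to 0.725 m from the base axis. Payload 4 kg.
Tool frame: the origin (TCP) lies midway between the tips of the shut fingers; the grasp point (between the pads) lies 19 mm behind it; z points along the fingers, y is the line along which they close (so a half turn about z gives the same grasp; the last joint's range is limited). The gripper opens to 85 mm and grips with 20 to 120 N. Pads are 22 mm wide; open, the fingers measure 114 mm over their backs; the gripper's body (76 mm by 85 mm) begins 54 mm behind the grasp point. The pads swing forward as they close: fully open they stand 13 mm farther back than shut.
Start: joints at [1.136, 0.241, 0.005, 1.335, 0, 1.571], TCP at [0.211, 0.453, 0.231] pointing down, gripper open.
Joint ranges: [-2.72, 2.72], [-1.05, 1.87], [-1.09, 1.28], [-1.99, 2.15], [-1.42, 1.44], [-3.14, 3.14]. Speed limits (rad/s): [2.79, 2.79, 3.14, 3.14, 3.14, 3.14].

INTERFACE

Orientations are given as a unit quaternion [x, y, z, w].
In Python, from workcell import bot gives the robot as it stands. The module is installed in compiled form; this text tells all that it offers.
- The arm moves only by the tool drive_tool, never from a script. Its arguments are lists of equal length, an entry for each row: "slide": the shift along the tool's x, y, z scaled (see below), a list of three; "rotation": the turn, a rotation vector about the tool's x, y, z scaled (see below), a list of three. A call has exactly 8 rows; each row is the pose to reach, as a shift and turn from the pose commanded when the call began, along the tool's axes at that moment; what a row does not reach only later rows make up. The controller multiplies each number of a shift by 250 mm and each number of a turn by 0.5 rad. A row lasts 1/8 s, in which the tool goes at most 62.5 mm and 10.7 degrees, less where a joint would pass 70% of its speed; a pose out of reach is approached as far as the arm can. A call with a number of a shift or a turn outside -1 to 1 is refused whole. A call with a gripper value outside its range is refused whole. "gripper" is the opening, from 0 (shut) to 1 (fully open), set as the call begins (left out, the last holds). The fingers move at their own pace and stop on an object; the grip force is fixed at half the most. Time passes only in rows, so rows that repeat a pose let the fingers close, or fill a call up. It gives the time, the measured TCP pose, the force, the opening and the grip force at its end, in the units of the state.
- bot.get_obs(): the state, without advancing time (a new reading comes with each control period).
- bot.camera(name): name is "scene" or "side" or "wrist"; returns a dict with "image" (384x512x3 uint8, red, green, blue), "z_map" (384x512 float32, m along the optical axis (not along the pixel's ray), 0 where there is no reading), "camera_matrix" (3x3 intrinsics, pixels), "xyz" and "orientation" of the camera in the world. Camera axes: x right, y up, looking along -z (the intrinsics and any distortion apply to the point x, -y, -z); pixel columns grow to the right and rows downward; lengths in m; the calibration is good to about 2 mm. The wrist camera is an equidistant fisheye: a pixel r from the principal point sees the ray r / f radians off the axis. A picture is of the moment at which its call begins.
- bot.job_done(): hands the job in; it is judged then, once.
The state is a dict: "clock": time; "joint_pos": joint angles; "joint_vel": joint speeds; "tau": joint torques, N m; "eef_pos": TCP position; "tool_rot": TCP orientation; "ft_force": force on the tool from outside, world axes, zero at the start; "ft_torque": the same for the moment, N m; "grip_width": finger opening in m; "grasp_force": force on a finger pad.
Only numpy, scipy, OpenCV 4.12 (cv2) and the standard library are available. Lean on these libraries where they do the work, as an engineer would, in place of code of your own. Each camera call takes 0.05 s, during which the arm holds its last target. There are 200 camera calls.

TASK

Take the steel push rod from its rest and use it to feed the porcelain boat along the guide channel, in through the inlet flap and right up against the depth stop inside the furnace. Feel for the stop: press the boat against it for a moment, firmly but gently (about 5 to 10 N), because the porcelain chips under a hard shove. Then draw the rod out so that the flap drops shut with the boat left at the stop, and lay the rod back in its rest; do not touch the boat with the fingers and leave everything else on the counter where it is.

Things in the scene. Friction and masses are not known exactly. Their poses are not given: they have to be found in the camera images.
- furnace: fixed white split-tube furnace on a grey base, 170 deep x 210 wide x 226 mm high. Origin: on the counter, in the plane of the front face, under the inlet's middle; x runs level into the furnace along the guide channel, z up. Channel: open-topped steel U from x = -90 to +125 mm, floor at z = 118 mm, 19 mm wide inside, side walls 9 mm high; inside the furnace a ceiling 24 mm above the floor
- inlet (a point): point on the channel floor in the plane of the front face, midway between the walls. The depth stop, a flat ceramic pad in the channel, lies 78 to 100 mm beyond it: set differently each time, hidden, not measured. Its stiff spring cushion starts to yield at 2 N and takes about 6 N more per mm
- inlet_flap (a joint): small steel flap just behind the front face, hinged 22.5 mm above the channel floor, 21.7 mm long: 0 = hanging shut, 1.35 rad = fully inward; a light spring (under 2 N at its edge) shuts it. Boat or rod pushed in lifts it; it rides on the rod (about 1 rad) until the rod is out
- boat: loose white porcelain boat with a dark pellet in it, 50 long (x) x 16 wide x 11 mm high, about 30 g, lying lengthwise in the outer part of the guide channel, 1.5 mm play each side. Origin: centre of its underside; x toward the furnace. Flat upright end walls
- boat_nose (a point): middle of the lower edge of the boat's leading end, 25 mm ahead of its origin
- push_rod: loose push rod, 0.1 kg: black square handle 14 x 14 mm, 100 mm long, and straight steel shaft 8 mm thick. Origin: on the axis in the handle, where to grip it; x along the rod to the tip, y level across it. Handle from x = -70 to +30 mm, shaft from there to the flat tip at x = +180 mm; centre of mass near x = +25 mm
- rod_tip (a point): centre of the flat end of the push rod's shaft
- rod_rest: fixed aluminium rest for the push rod: base 225 x 50 x 6 mm, two notched posts at x = +130 mm (notch 12 mm wide, for the shaft) and x = -55 mm (19 mm wide, for the handle), notches 12 mm deep, open above. Origin: on the counter below where the rod's origin belongs; x toward the rod's tip. The lying rod's axis is 45 mm above the counter
- beaker: bystander: 250 ml glass beaker, 78 mm wide, 105 mm high; origin under its centre
- stirring_rod: bystander: dark plain stirring rod, 150 mm long, 9 mm thick, lying on the counter; not the push rod
- cup: bystander: open sample cup, 59 mm wide, 60 mm high
- cup_lid: bystander: its round screw lid, 61 mm wide, 14 mm high, lying on the counter
- bottle: bystander: amber reagent bottle with black cap, 72 mm wide, 170 mm high
- marker: bystander: felt marker, 133 mm long, lying on the counter
- spare_boats: bystander: white ceramic tile 75 x 75 mm with two empty boats on it

How it is judged:
On the way, in this order (a step that is already met when the one before it is completed fails the run):
1. the boat is fed in past the inlet flap with the push rod (x of boat_nose in the frame of furnace between 0.03 and 0.074 m and distance between rod_tip and boat below 0.035 m), for 0.1 s.
2. the rod, square behind the boat, presses it against the depth stop with 3 N or more for 0.2 s (x of boat_nose in the frame of furnace above 0.076 m and x of rod_tip in the frame of boat below -0.023 m and angle between push_rod's own x axis and vertical between 1.45 and 1.69 rad and contact force between boat and push_rod above 3 N), for 0.2 s.
At the end, for the whole second after the job is handed in: The boat lies on the channel floor, left inside the furnace by the stop (nose 76 mm or more beyond the front face), the inlet flap hangs shut (under 0.1 rad), and the push rod lies at rest in both notches of its rest, tip the same way as before, within 25 mm lengthwise of its place (x of boat_nose in the frame of furnace above 0.076 m and z of boat_nose in the frame of furnace below 0.122 m and value of joint inlet_flap below 0.1 rad and x of push_rod in the frame of rod_rest between -0.025 and 0.025 m and y of push_rod in the frame of rod_rest between -0.006 and 0.006 m and z of push_rod in the frame of rod_rest between 0.041 and 0.05 m and angle between the x axis of push_rod and the x axis of rod_rest, either way round below 0.08 rad and x of rod_tip in the frame of rod_rest above 0.1 m and linear speed of each of push_rod, boat below 0.02 m/s); the robot touches nothing.
It fails at once if the rod pushes the boat with more than 18 N (contact force between boat and push_rod above 18 N).
It fails at once if the fingers or arm touch the boat (contact force between any of the fingers, the arm and boat above 0.3 N).
It fails at once if a bystander is moved more than 20 mm (distance of any of beaker, stirring_rod, cup, cup_lid, bottle, marker, spare_boats from where it was at the start of the episode above 0.02 m).
It also fails if it takes over 61 s, if anything falls off the work surface, if the arm or the gripper's body presses on something with over 40 N, if the wrist force passes 120 N, or if a joint passes its speed limit or range.

## Working session

There is one attempt and no reset: what is moved stays moved. The work goes in short steps, Python scripts to look and compute and a tool call to move; the robot and the scene stay as the last step left them, time stands still between calls to the robot, and variables do not carry over. Pictures are saved under pics/ and viewed, at most 10 in all, crops included, and the job is handed in when it is done.

Besides the shell and the picture viewer there is one more tool, called after "Request:" by a JSON object that holds its "name" and its "arguments", one argument or row to a line. drive_tool: Moves the arm, as the interface text tells. Shifts and turns lie within -1 to 1; 1 stands for 250 mm of shift or 0.5 rad of turn. Its arguments: {"type":"object","properties":{"slide":{"type":"array","items":{"type":"array","items":{"type":"number"}}},"rotation":{"type":"array","items":{"type":"array","items":{"type":"number"}}},"gripper":{"type":"number"}},"required":["slide","rotation"]}

```bash
mkdir -p pics; cat > h.py <<'E'
import numpy as np, cv2
from scipy.spatial.transform import Rotation as R
from workcell import bot
def cam(n):
    c=bot.camera(n); return c
def world(c):
    K=c["camera_matrix"];z=c["z_map"];h,w=z.shape
    u,v=np.meshgrid(np.arange(w),np.arange(h))
    P=np.stack([(u-K[0,2])/K[0,0]*z,-(v-K[1,2])/K[1,1]*z,-z],-1)
    W=P@R.from_quat(c["orientation"]).as_matrix().T+c["xyz"]
    W[z==0]=np.nan
    return W
E
python3 - <<'E'
from h import *
a=cam("scene");b=cam("side");np.save("sc",world(a));np.save("si",world(b))
for n,c in(("scene",a),("side",b)):
    print(n,c["xyz"],c["orientation"],c["camera_matrix"].tolist())
    cv2.imwrite(f"pics/{n}.png",cv2.cvtColor(c["image"],cv2.COLOR_RGB2BGR))
print(bot.get_obs())
E
```

```text
scene [-0.13470955 -0.47741483  0.81696099] [ 0.39872187 -0.19021038 -0.40114338  0.8024493 ] [[368.0844416698801, 0.0, 253.3867367702545], [0.0, 368.0844416698801, 192.12319141763177], [0.0, 0.0, 1.0]]
side [0.50114566 0.85270926 0.79726289] [-0.0248621   0.40538448  0.91262153 -0.04655371] [[359.1216620405574, 0.0, 245.9039067907913], [0.0, 359.1216620405574, 188.102343254223], [0.0, 0.0, 1.0]]
{'clock': 0.1, 'joint_pos': array([ 1.13600864e+00,  2.41342571e-01,  3.88804729e-03,  1.33523272e+00,
       -1.98433485e-05,  1.57078491e+00]), 'joint_vel': array([-0.00225599, -0.00163083,  0.00324248,  0.00129904, -0.00116612,
       -0.00032184]), 'tau': array([ 9.07138565e-04, -3.73136866e+01,  2.53010666e+01,  1.08337234e-02,
        1.11390650e-04,  1.26883924e-05]), 'eef_pos': array([0.21037648, 0.45296495, 0.23051064]), 'tool_rot': array([ 2.15679868e-01,  9.76463671e-01, -9.25345815e-04, -1.94239277e-04]), 'ft_force': array([0.09741383, 0.4289511 , 0.7962368 ]), 'ft_torque': array([-0.06323433, -0.02544164, -0.05248332]), 'grasp_force': 0.0, 'grip_width': 0.08539500719646888}
```

View pics/scene.png

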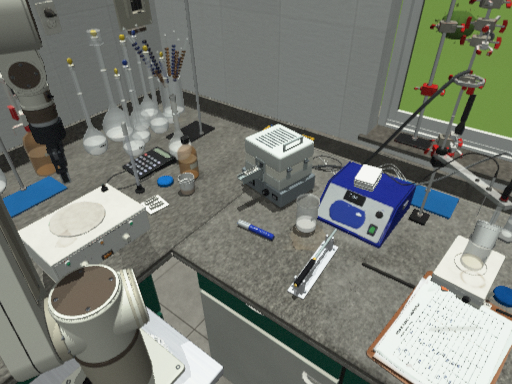

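View pics/side.png

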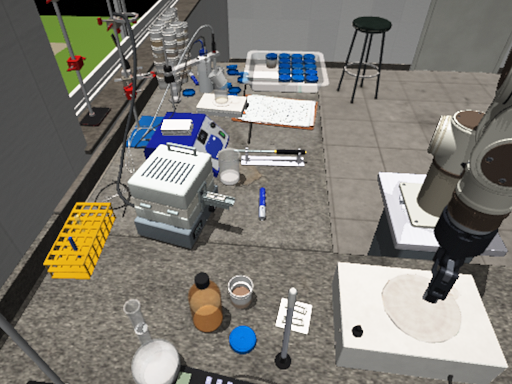

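The scene view shows the furnace at about (280,165) with its channel end and boat at (250,173), the rod in its rest at (313,268), the beaker at (305,218) and the marker at (257,230). In the side view the channel is at (218,200), the rod at (275,152) with its black handle to the right, and the beaker at (230,165).

```bash
python3 - <<'E'
from h import *
S=np.load("sc.npy");D=np.load("si.npy")
def reg(W,r): 
    y0,y1,x0,x1=r;return W[y0:y1,x0:x1].reshape(-1,3)
def zs(P,a,b): return P[(P[:,2]>a)&(P[:,2]<b)]
for n,W,rf,rc,rr,rb in(("scene",S,(115,210,235,325),(160,190,232,262),(225,305,280,345),(190,240,290,325)),("side",D,(140,250,125,220),(185,215,200,240),(140,170,235,315),(145,190,217,245))):
    F=reg(W,rf); h=F[:,2]
    print(n,"roof",cv2.minAreaRect(zs(F,.205,.24)[:,:2].astype('f4')*1000),np.percentile(zs(F,.205,.26)[:,2],[5,50,95]))
    C=zs(reg(W,rc),.105,.14); print(" chan",len(C),cv2.minAreaRect(C[:,:2].astype('f4')*1000),C[:,2].min(),C[:,2].max())
    Q=zs(reg(W,rr),.036,.062); print(" rod",len(Q),cv2.minAreaRect(Q[:,:2].astype('f4')*1000),np.percentile(Q[:,2],[5,50,95]))
    m=Q[:,:2].mean(0);print("  mean",m,np.linalg.svd(Q[:,:2]-m,full_matrices=False)[2][0],"ext",np.ptp(Q,axis=0))
    B=zs(reg(W,rr),.002,.012); print(" base",len(B),cv2.minAreaRect(B[:,:2].astype('f4')*1000))
    b=zs(reg(W,rb),.02,.12); print(" beaker",np.median(b,0),b.min(0),b.max(0))
a=cv2.imread("pics/scene.png")[140:320,215:355];b=cv2.imread("pics/side.png")[130:260,120:330]
a=cv2.resize(a,(467,600),interpolation=cv2.INTER_CUBIC);b=cv2.resize(b,(333,206)) if 0 else cv2.resize(b,(333,206),interpolation=cv2.INTER_CUBIC)
o=np.zeros((600,800,3),'u1');o[:,:467]=a;o[:206,467:]=b;cv2.imwrite("pics/crop.png",o)
E
```

```text
scene roof ((766.5416870117188, 60.467857360839844), (12.063740730285645, 87.81198120117188), 77.09547424316406) [0.20788219 0.22159442 0.22490488]
 chan 262 ((675.23876953125, 163.16754150390625), (133.0808563232422, 69.11277770996094), 23.466655731201172) 0.10520935307817147 0.1399629972494053
 rod 369 ((532.6804809570312, -176.398193359375), (246.9205322265625, 86.42855834960938), 20.904220581054688) [0.03962405 0.04824693 0.05211601]
  mean [ 0.50058491 -0.18276391] [-0.99792765 -0.06434593] ext [0.25205944 0.10841603 0.01735376]
 base 838 ((550.250244140625, -174.841064453125), (286.2829284667969, 200.55751037597656), 38.259429931640625)
 beaker [ 0.673641   -0.07345414  0.06281139] [ 0.62329061 -0.11355399  0.02001424] [0.80528327 0.03313671 0.10660065]
side roof ((770.9210205078125, 66.5192642211914), (10.049287796020508, 88.05636596679688), 77.41844940185547) [0.20717809 0.22211101 0.22528332]
 chan 366 ((657.6082153320312, 133.69143676757812), (82.56076049804688, 94.88939666748047), 84.16804504394531) 0.1050766913803487 0.13933145477612874
 rod 259 ((546.2991333007812, -161.24517822265625), (264.38214111328125, 113.3603286743164), 29.022125244140625) [0.03938401 0.04663741 0.05230497]
  mean [ 0.5120728  -0.17097716] [-0.99427515 -0.10685001] ext [0.23898092 0.14924045 0.02392519]
 base 529 ((519.4312744140625, -215.96588134765625), (278.5600280761719, 172.85418701171875), 4.088454723358154)
 beaker [ 0.6635952  -0.05155905  0.06879439] [ 0.62133127 -0.22364879  0.0201902 ] [0.72069912 0.05164144 0.10597386]
```

View pics/crop.png

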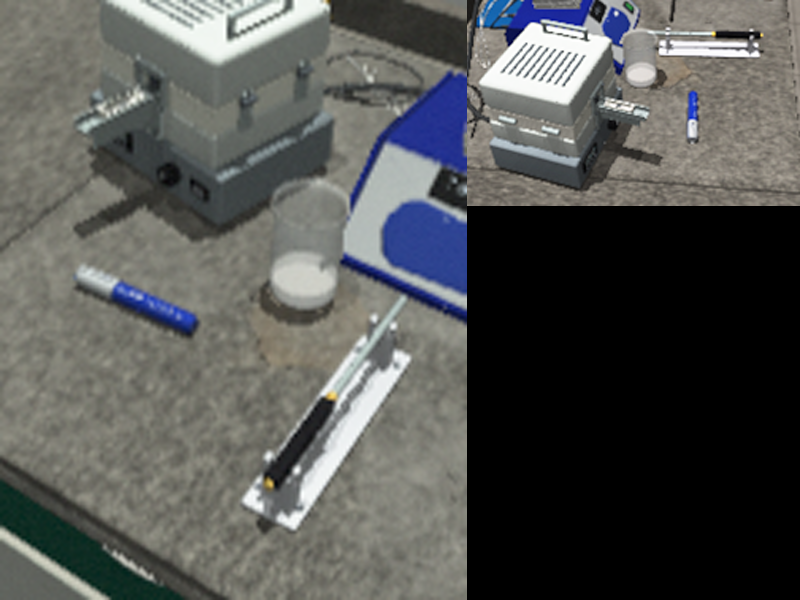

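The crop shows the boat lying in the channel, (80–155,85–130) in crop pixels. The rod's tip points away from the robot at crop (403,298), its black handle ends at (270,485), and the notched posts are visible.

```bash
python3 - <<'E'
from h import *
S=np.load("sc.npy");D=np.load("si.npy")
ok=lambda W:np.isfinite(W[...,0])
print("valid",ok(S)[115:210,235:325].mean(),ok(D)[140:250,125:220].mean())
# channel: front-most, local points
for n,W,img,rc in(("scene",S,"pics/scene.png",(162,182,234,264)),("side",D,"pics/side.png",(184,212,203,240))):
    y0,y1,x0,x1=rc
    print(n)
    for v in range(y0,y1,2):
        print(v,' '.join('%d,%d,%d'%tuple(1000*W[v,u]) if ok(W)[v,u] else '-' for u in range(x0,x1,3)))
# front face: furnace pts z .14-.2
for n,W,r in(("scene",S,(115,210,235,325)),("side",D,(140,250,125,220))):
    y0,y1,x0,x1=r;P=W[y0:y1,x0:x1].reshape(-1,3)
    for a,b in((.01,.05),(.07,.11),(.15,.2),(.2,.235)):
        Q=P[(P[:,2]>a)&(P[:,2]<b)]
        print(n,a,len(Q),Q.min(0) if len(Q) else'',Q.max(0) if len(Q) else '')
E
```

```text
valid 0.9947368421052631 0.996555023923445
scene
162 822,366,-4 825,352,-1 838,347,-5 842,335,-3 720,219,104 717,204,111 718,190,116 713,174,125 708,157,133 698,137,147
164 805,352,0 813,343,-1 820,333,-1 827,323,-1 724,223,92 717,204,102 717,191,108 713,174,117 713,161,122 703,141,135
166 792,341,0 802,334,-1 808,323,0 817,315,-2 722,222,85 718,205,94 712,187,104 715,176,106 700,151,124 705,142,125
168 786,336,-3 794,328,-4 800,316,-2 724,238,69 721,221,77 721,207,83 679,160,124 685,153,123 697,149,118 703,141,118
170 773,325,-1 782,317,-3 788,307,-2 722,237,61 720,221,68 660,159,127 675,157,119 674,145,124 683,139,122 693,133,119
172 764,318,-2 770,307,-2 777,298,-2 720,235,54 649,163,123 658,157,120 658,145,125 666,139,123 682,138,115 699,138,105
174 752,308,-2 760,299,-2 626,170,125 638,167,119 635,152,127 646,148,123 654,141,121 668,140,113 693,147,96 696,136,100
176 742,299,-2 612,172,124 627,171,115 634,164,114 631,149,123 640,143,120 654,142,112 675,145,99 689,144,92 694,134,93
178 729,289,0 615,174,113 616,162,117 615,148,124 626,145,119 649,151,103 665,151,94 678,148,88 697
[... 2142 characters left out ...]
 610,76,-1
scene 0.01 941 [ 0.67449356 -0.09864552  0.01001651] [1.11041781 0.59462319 0.04996445]
scene 0.07 1481 [ 0.62341687 -0.10558107  0.07001216] [1.12782507 0.44150325 0.10996343]
scene 0.15 1893 [0.68488857 0.02044306 0.15003363] [1.12203451 0.22636346 0.1999918 ]
scene 0.2 184 [0.69212171 0.03263296 0.20000009] [0.85244028 0.21067825 0.22586968]
side 0.01 990 [ 0.67870863 -0.24854913  0.01001489] [1.08310809 0.25016733 0.04999517]
side 0.07 1346 [ 0.65442347 -0.18967704  0.07000872] [1.0337416  0.23847103 0.10999486]
side 0.15 3319 [0.6885544  0.03112062 0.15000508] [0.88319386 0.23491772 0.1999924 ]
side 0.2 457 [0.69565512 0.03918624 0.20000171] [0.8732362  0.22232257 0.22669106]
```

```bash
cat >> h.py <<'E'
def cast(c,uv,z):
    K=c["camera_matrix"];d=np.array([(uv[0]-K[0,2])/K[0,0],-(uv[1]-K[1,2])/K[1,1],-1])
    d=R.from_quat(c["orientation"]).as_matrix()@d;return c["xyz"]+d*(z-c["xyz"][2])/d[2]
def linefit(Q):
    return cv2.fitLine(Q[:,:2].astype('f4'),cv2.DIST_HUBER,0,.001,.0001).ravel()
E
python3 - <<'E'
from h import *
S=np.load("sc.npy");D=np.load("si.npy")
a=cam("scene");b=cam("side");W1,W2=world(a),world(b)
S=(S+W1)/2;D=(D+W2)/2
t=cast(a,(335.9,229.4),.049);h=cast(a,(296,285.5),.05);print("scene tip,butt",t,h,np.linalg.norm(t-h))
t2=cast(b,(241.7,151),.049);h2=cast(b,(306,152.7),.05);print("side",t2,h2,np.linalg.norm(t2-h2))
d=(t-h)[:2];d/=np.linalg.norm(d);n=np.array([-d[1],d[0]])
for nme,W,hh in(("sc",S,h),("si",D,h)):
    P=W.reshape(-1,3);P=P[np.isfinite(P[:,0])]
    q=(P[:,:2]-hh[:2]);s=q@d;l=q@n
    m=(s>-.01)&(s<.26)&(abs(l)<.02)&(P[:,2]>.046)&(P[:,2]<.056)
    Q=P[m];f=linefit(Q);print(nme,"rod",len(Q),f,"yaw",np.arctan(f[1]/f[0]),"s",s[m].min(),s[m].max(),"x",Q[:,0].min(),Q[:,0].max())
    m=(s>-.03)&(s<.26)&(abs(l)<.05)&(P[:,2]>.002)&(P[:,2]<.012);Q=P[m];print("  base",len(Q),cv2.minAreaRect(Q[:,:2].astype('f4')*1000))
# white base by colour
for nme,c in(("sc",a),("si",b)):
    im=c["image"];v=im.min(2);mask=((v>150)).astype('u1')
    r=(225,305,280,345) if nme=="sc" else (140,172,235,315)
    y,x=np.nonzero(mask[r[0]:r[1],r[2]:r[3]])
    G=np.array([cast(c,(xx+r[2],yy+r[0]),.006)[:2] for xx,yy in zip(x,y)],'f4')
    print(nme,"baseRGB",len(G),cv2.minAreaRect(G*1000))
# face plane
for nme,W in(("sc",S),("si",D)):
    P=W.reshape(-1,3);P=P[np.isfinite(P[:,0])]
    m=(P[:,0]>.66)&(P[:,0]<.74)&(P[:,1]>.03)&(P[:,1]<.25)&(P[:,2]>.15)&(P[:,2]<.195);Q=P[m]
    # keep front-most per y
    e=np.array([.973,-.23]);s=Q[:,:2]@e;med=np.percentile(s,10)
    Q=Q[abs(s-med)<.006];f=linefit(Q);print(nme,"face",len(Q),f,"yaw",np.arctan2(-f[0]*np.sign(f[1]),abs(f[1])),"s",med)
    m=(P[:,0]>.59)&(P[:,0]<.69)&(P[:,1]>.12)&(P[:,1]<.2)&(P[:,2]>.1)&(P[:,2]<.135);Q=P[m]
    for k in np.arange(.605,.69,.01):
        q=Q[abs(Q[:,0]-k)<.005];print("  x%.3f"%k,len(q),np.round(np.percentile(q[:,1],[2,98]),4),q[:,2].max().round(3))
E
```

```text
scene tip,butt [ 0.65308688 -0.17552964  0.049     ] [ 0.40382164 -0.19058308  0.05      ] 0.24972136848837193
side [ 0.62910306 -0.1628825   0.049     ] [ 0.40508726 -0.17281974  0.05      ] 0.22423832678618483
sc rod 276 [ 0.9983132   0.05805859  0.4966298  -0.18241988] yaw 0.05809125 s 0.0012574491129662857 0.25247680292086705 x 0.40469704240950927 0.6556426893385245
  base 730 ((508.5107421875, -187.94297790527344), (247.98345947265625, 63.39744186401367), 2.998142719268799)
si rod 134 [ 0.9988291   0.04837697  0.5096104  -0.17440003] yaw 0.048395857 s 0.004741161629093962 0.24359850330027044 x 0.40802815019827104 0.6465844293966503
  base 513 ((523.350341796875, -178.8652801513672), (72.05802154541016, 225.61929321289062), 88.88318634033203)
sc baseRGB 750 ((561.22998046875, -170.38055419921875), (305.56048583984375, 148.61285400390625), 26.050495147705078)
si baseRGB 640 ((536.0836791992188, -193.90646362304688), (250.74700927734375, 138.97503662109375), 10.818995475769043)
sc face 430 [0.21560894 0.97647977 0.70346034 0.13771394] yaw -0.2173154 s 0.6512983445240879Traceback (most recent call last):
  File "<stdin>", line 30, in <module>
    return _quantile_unchecked(
        a, q, axis, out, overwrite_input, method, keepdims, weights)
    return _ureduce(a,
                    func=_quantile_ureduce_func,
    ...<5 lines>...
                    overwrite_input=overwrite_input,
                    method=method)
    r = func(a, **kwargs)
    result = _quantile(arr,
                       quantiles=q,
    ...<2 lines>...
                       out=out,
                       weights=wgt)
    slices_having_nans = np.isnan(arr[-1, ...])
                                  ~~~^^^^^^^^^
IndexError: index -1 is out of bounds for axis 0 with size 0
```

```bash
cat >> h.py <<'E'
def plan(p,yaw,tilt=0):
    """target TCP p, tool x heading yaw, tool straight down -> scaled slide, rotation"""
    o=bot.get_obs();T=R.from_quat(o["tool_rot"])
    G=R.from_euler('z',yaw)*R.from_euler('x',np.pi)
    s=T.inv().apply(np.array(p)-o["eef_pos"])/.25;r=(T.inv()*G).as_rotvec()/.5
    print("t",o["clock"],"p",o["eef_pos"].round(4),"j",o["joint_pos"].round(2),"\nslide",s.round(3),"rot",r.round(3),"F",o["ft_force"].round(1))
E
python3 -c "
from h import *
plan((.474,-.181,.2),np.pi+.055)"
```

```text
t 0.2 p [0.2105 0.4532 0.2308] j [ 1.14  0.24  0.    1.34 -0.    1.57] 
slide [-2.025 -1.856  0.125] rot [-0.002 -0.001 -0.98 ] F [-0.3  0.   0.3]
```

Request:
{"name": "drive_tool", "arguments": {
  "slide": [
    [-0.125, -0.115, 0],
    [-0.25, -0.23, 0],
    [-0.375, -0.345, 0],
    [-0.5, -0.46, 0],
    [-0.625, -0.575, 0],
    [-0.75, -0.69, 0],
    [-0.875, -0.805, 0],
    [-1, -0.92, 0]
  ],
  "rotation": [
    [0, 0, -0.12],
    [0, 0, -0.24],
    [0, 0, -0.36],
    [0, 0, -0.48],
    [0, 0, -0.6],
    [0, 0, -0.72],
    [0, 0, -0.84],
    [0, 0, -0.96]
  ],
  "gripper": 1
}}

```text
clock: 1.2
eef_pos: [0.3407, 0.1383, 0.2313]
tool_rot: [-0.024, 1.0, 0.0, 0.0]
ft_force: [2.4, -0.2, 0.5]
grip_width: 0.0857
grasp_force: 0.0
```

```bash
python3 -c "
from h import *
plan((.474,-.181,.2),np.pi+.055)"
```

```text
t 1.2 p [0.3407 0.1383 0.2313] j [ 0.39 -0.02 -0.3   1.3  -0.    0.34] 
slide [-0.472 -1.301  0.125] rot [ 0.     0.001 -0.015] F [ 2.4 -0.2  0.5]
```

Request:
{"name": "drive_tool", "arguments": {
  "slide": [
    [-0.06, -0.125, 0.01],
    [-0.12, -0.25, 0.03],
    [-0.18, -0.375, 0.05],
    [-0.24, -0.5, 0.06],
    [-0.3, -0.625, 0.08],
    [-0.36, -0.75, 0.1],
    [-0.42, -0.875, 0.12],
    [-0.47, -1, 0.125]
  ],
  "rotation": [
    [0, 0, 0],
    [0, 0, 0],
    [0, 0, 0],
    [0, 0, 0],
    [0, 0, 0],
    [0, 0, 0],
    [0, 0, 0],
    [0, 0, 0]
  ]
}}

```text
clock: 2.2
eef_pos: [0.4693, -0.1059, 0.1995]
tool_rot: [-0.023, 1.0, 0.0, -0.0]
ft_force: [1.3, 1.0, -0.7]
grip_width: 0.0855
grasp_force: 0.0
```

Request:
{"name": "drive_tool", "arguments": {
  "slide": [
    [0, -0.1, 0],
    [0, -0.2, 0],
    [0, -0.3, 0],
    [0, -0.3, 0],
    [0, -0.3, 0],
    [0, -0.3, 0],
    [0, -0.3, 0],
    [0, -0.3, 0]
  ],
  "rotation": [
    [0, 0, 0],
    [0, 0, 0],
    [0, 0, 0],
    [0, 0, 0],
    [0, 0, 0],
    [0, 0, 0],
    [0, 0, 0],
    [0, 0, 0]
  ]
}}

```text
clock: 3.2
eef_pos: [0.4726, -0.1793, 0.2002]
tool_rot: [-0.023, 1.0, -0.0, 0.0]
ft_force: [0.6, 0.3, 1.2]
grip_width: 0.0856
grasp_force: 0.0
```

```bash
python3 - <<'E'
from h import *
plan((.474,-.181,.2),np.pi+.055)
c=cam("wrist");print(c["xyz"],R.from_quat(c["orientation"]).as_matrix().round(3),c["camera_matrix"])
np.savez("w1",**c);cv2.imwrite("pics/w1.png",cv2.cvtColor(c["image"],cv2.COLOR_RGB2BGR))
E
```

```text
t 3.2 p [ 0.4726 -0.1793  0.2002] j [-0.36  0.27 -0.04  1.26  0.   -0.41] 
slide [-0.005 -0.007  0.001] rot [-0.     0.    -0.018] F [0.6 0.3 1.2]
[ 0.40069793 -0.1813917   0.3433944 ] [[-0.047 -0.958 -0.281]
 [ 0.999 -0.045 -0.013]
 [-0.001 -0.282  0.96 ]] [[297.31863964   0.         258.26243274]
 [  0.         297.31863964 191.66998823]
 [  0.           0.           1.        ]]
```

View pics/w1.png

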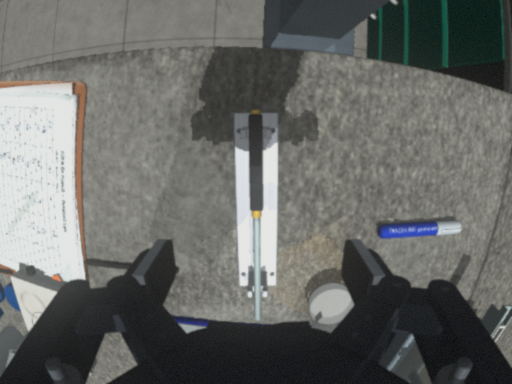

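The wrist view shows the rod with its butt at (256,110), the handle/shaft joint at about (257,215) and the tip at (258,320). The marker is at (420,229) and the beaker at (328,302).

```bash
cat >> h.py <<'E'
def fcast(c,uv,z):
    uv=np.atleast_2d(np.array(uv,float));K=c["camera_matrix"]
    d=(uv-K[:2,2])/K[0,0];r=np.linalg.norm(d,axis=1,keepdims=True)+1e-12
    v=np.hstack([d/r*np.sin(r)*[1,-1],-np.cos(r)])@R.from_quat(c["orientation"]).as_matrix().T
    return c["xyz"]+v*((z-c["xyz"][2])/v[:,2])[:,None]
E
python3 - <<'E'
from h import *
c=dict(np.load("w1.npz"));im=c["image"].astype(int)
print(fcast(c,[(256,110),(257,215),(258,320)],.05))
pts=[]
for v in range(122,208,4):
    x=np.nonzero(im[v,235:280].max(1)<60)[0]+235
    if len(x): pts.append((x.mean(),v,len(x)))
pts=np.array(pts);print(pts[::4]);Q=fcast(c,pts[:,:2],.052);f=linefit(Q);y=np.arctan(f[1]/f[0]);print("handle line",f,"yaw",y,"at .474:",f[3]+(.474-f[2])*f[1]/f[0])
hs=[];sh=[]
for v in range(228,262,3):
    x=np.nonzero(im[v,222:292].min(1)>150)[0]+222
    if len(x):hs.append(((x.min()+x.max())/2,v,x.min(),x.max()))
hs=np.array(hs);print(hs[::4]);Q=fcast(c,hs[:,:2],.006);print("base mid",linefit(Q),Q[0],Q[-1])
for col in(244,268):
    print(col,im[100:300:3,col].min(1).tolist())
E
```

```text
[[ 0.4039913  -0.18368236  0.05      ]
 [ 0.51242639 -0.17768769  0.05      ]
 [ 0.65629773 -0.16989375  0.05      ]]
[[255.  122.   13. ]
 [255.5 138.   12. ]
 [253.  154.    4. ]]
handle line [ 0.999995    0.00317142  0.43158042 -0.18342702] yaw 0.0031714244 at .474: -0.1832925
[[257.  228.  237.  277. ]
 [256.5 240.  237.  276. ]
 [257.  252.  238.  276. ]]
base mid [ 0.9977301   0.06734016  0.5702635  -0.1756305 ] [ 0.54635528 -0.17634643  0.006     ] [ 0.59318189 -0.17421325  0.006     ]
244 [58, 59, 58, 58, 73, 109, 107, 111, 109, 89, 97, 106, 104, 111, 114, 112, 114, 192, 221, 220, 220, 221, 219, 220, 219, 219, 220, 218, 219, 218, 218, 218, 218, 217, 216, 216, 217, 215, 215, 216, 227, 228, 229, 228, 228, 229, 228, 228, 229, 228, 229, 228, 228, 228, 229, 228, 228, 220, 128, 214, 223, 228, 153, 118, 116, 110, 121]
268 [58, 59, 64, 60, 75, 113, 112, 112, 110, 90, 101, 110, 106, 112, 120, 147, 203, 227, 226, 228, 228, 227, 228, 228, 227, 228, 228, 227, 218, 218, 218, 219, 218, 217, 218, 218, 221, 228, 228, 229, 229, 228, 230, 230, 229, 228, 229, 229, 228, 228, 228, 227, 228, 229, 227, 228, 229, 225, 220, 224, 223, 223, 142, 128, 143, 139, 145]
```

Request:
{"name": "drive_tool", "arguments": {
  "slide": [
    [-0.01, -0.003, 0.1],
    [-0.01, -0.003, 0.2],
    [-0.01, -0.003, 0.3],
    [-0.01, -0.003, 0.4],
    [-0.01, -0.003, 0.5],
    [-0.01, -0.003, 0.6],
    [-0.01, -0.003, 0.66],
    [-0.01, -0.003, 0.697]
  ],
  "rotation": [
    [0, 0, -0.018],
    [0, 0, -0.018],
    [0, 0, -0.018],
    [0, 0, -0.018],
    [0, 0, -0.018],
    [0, 0, -0.018],
    [0, 0, -0.018],
    [0, 0, -0.018]
  ]
}}

```text
clock: 4.25
eef_pos: [0.475, -0.1803, 0.0252]
tool_rot: [-0.027, 1.0, 0.0, -0.0]
ft_force: [-0.4, 0.2, 1.0]
grip_width: 0.0854
grasp_force: 0.0
```

Request:
{"name": "drive_tool", "arguments": {
  "slide": [
    [0, 0, 0],
    [0, 0, 0],
    [0, 0, 0],
    [0, 0, 0],
    [0, 0, 0],
    [0, 0, 0],
    [0, 0, 0],
    [0, 0, 0]
  ],
  "rotation": [
    [0, 0, 0],
    [0, 0, 0],
    [0, 0, 0],
    [0, 0, 0],
    [0, 0, 0],
    [0, 0, 0],
    [0, 0, 0],
    [0, 0, 0]
  ],
  "gripper": 0
}}

```text
clock: 5.25
eef_pos: [0.4756, -0.1807, 0.0265]
tool_rot: [-0.027, 1.0, -0.0, 0.001]
ft_force: [-0.9, 0.1, 6.3]
grip_width: 0.0127
grasp_force: 58.9
```

```bash
python3 - <<'E'
from h import *
o=bot.get_obs();print(o)
plan((.475,-.18,.026),np.pi+.055)
E
```

```text
{'clock': 5.25, 'joint_pos': array([-3.63001346e-01,  4.42458562e-01, -2.87635246e-01,  8.39334773e-01,
       -3.95334174e-05, -4.17111926e-01]), 'joint_vel': array([-0.00079103, -0.00029343, -0.00126033, -0.00126843, -0.00078647,
        0.00027937]), 'tau': array([ 8.30404717e-02, -3.83596230e+01,  1.83958912e+01, -2.84760492e-01,
        1.61001936e-02, -5.51360892e-02]), 'eef_pos': array([ 0.47558275, -0.18065501,  0.0265172 ]), 'tool_rot': array([-2.70519698e-02,  9.99633794e-01, -2.78318254e-04,  6.24989162e-04]), 'ft_force': array([-0.90265774,  0.05543294,  6.29781358]), 'ft_torque': array([ 0.08224768,  0.11780235, -0.06247882]), 'grasp_force': 58.935003876686096, 'grip_width': 0.012717882914057605}
t 5.25 p [ 0.4756 -0.1807  0.0265] j [-0.36  0.44 -0.29  0.84 -0.   -0.42] 
slide [0.002 0.003 0.002] rot [-0.001  0.002 -0.002] F [-0.9  0.1  6.3]
```

```bash
python3 - <<'E'
from h import *
S=np.load("sc.npy");D=np.load("si.npy")
for psi in(-.217,-.235):
  e=np.array([np.cos(psi),np.sin(psi)]);n=np.array([-e[1],e[0]]);O=np.array([.7035,.1377])
  for nm,W in(("sc",S),("si",D)):
    P=W.reshape(-1,3);P=P[np.isfinite(P[:,0])]
    q=P[:,:2]-O;s=q@e;l=q@n
    m=(s>-.11)&(s<-.012)&(abs(l)<.03)&(P[:,2]>.112)&(P[:,2]<.133)
    print(psi,nm,m.sum(),"smin",np.percentile(s[m],[0,2,5]).round(4))
    for k in np.arange(-.09,-.01,.02):
        mm=m&(s>=k)&(s<k+.02);t=mm&(P[:,2]>.1225)
        print("  s%.2f"%k,np.percentile(l[mm],[3,97]).round(4),"top",np.percentile(l[t],[3,50,97]).round(4),"z",np.percentile(P[mm,2],[5,95]).round(4))
    f=m=(P[:,2]>.15)&(P[:,2]<.2)&(abs(s)<.008)&(abs(l)<.1);print("  face mean s",s[f].mean(), np.polyfit(l[f],s[f],1))
E
```

```text
-0.217 sc 169 smin [-0.096  -0.0942 -0.0928]
  s-0.09 [-0.0088  0.0165] top [-0.0086 -0.0044  0.016 ] z [0.1145 0.1261]
  s-0.07 [-0.0097  0.0152] top [-0.0072  0.0057  0.0146] z [0.1144 0.1279]
  s-0.05 [-0.0077  0.0137] top [-0.0073 -0.0014  0.0145] z [0.1133 0.1274]
  s-0.03 [-0.008   0.0142] top [-0.0081  0.0032  0.0157] z [0.1142 0.1279]
  face mean s 0.0007715824254079478 [-0.00507763  0.00075094]
-0.217 si 274 smin [-0.0933 -0.0925 -0.0907]
  s-0.09 [-0.0025  0.0223] top [-0.0027  0.0194  0.0226] z [0.115  0.1252]
  s-0.07 [-0.0018  0.0225] top [-0.0011  0.0137  0.022 ] z [0.1155 0.1273]
  s-0.05 [-0.0004  0.0222] top [-0.0015  0.0153  0.0222] z [0.1146 0.1279]
  s-0.03 [-0.0014  0.0222] top [-0.0023  0.0115  0.021 ] z [0.1157 0.1286]
  face mean s 0.0015043700153425904 [0.00655771 0.00136243]
-0.235 sc 169 smin [-0.0962 -0.0942 -0.0929]
  s-0.09 [-0.0102  0.0152] top [-0.01   -0.0057  0.0145] z [0.1145 0.1261]
  s-0.07 [-0.0108  0.0131] top [-0.0082  0.0019  0.0126] z [0.1144 0.1279]
  s-0.05 [-0.0085  0.0131] top [-0.0081 -0.0023  0.0137] z [0.1133 0.1274]
  s-0.03 [-0.0085  0.0138] top [-0.0085  0.0028  0.0152] z [0.1142 0.1279]
  face mean s 0.0006810381319924463 [-0.01892381  0.00063664]
-0.235 si 274 smin [-0.0935 -0.0926 -0.0907]
  s-0.09 [-0.004   0.0207] top [-0.0042  0.0181  0.021 ] z [0.115  0.1252]
  s-0.07 [-0.003   0.0215] top [-0.0022  0.0126  0.0209] z [0.1155 0.1273]
  s-0.05 [-0.0013  0.0214] top [-0.0021  0.0146  0.0214] z [0.1146 0.1279]
  s-0.03 [-0.0018  0.0218] top [-0.0026  0.0111  0.0206] z [0.1157 0.1286]
  face mean s 0.001234897277252505 [-0.00541741  0.00136491]
```

Request:
{"name": "drive_tool", "arguments": {
  "slide": [
    [0, 0, -0.08],
    [0, 0, -0.16],
    [0, 0, -0.28],
    [0, 0, -0.4],
    [0, 0, -0.52],
    [0, 0, -0.64],
    [0, 0, -0.74],
    [0, 0, -0.8]
  ],
  "rotation": [
    [0, 0, 0],
    [0, 0, 0],
    [0, 0, 0],
    [0, 0, 0],
    [0, 0, 0],
    [0, 0, 0],
    [0, 0, 0],
    [0, 0, 0]
  ]
}}

```text
clock: 6.25
eef_pos: [0.4751, -0.1804, 0.2265]
tool_rot: [-0.027, 1.0, -0.0, 0.0]
ft_force: [-0.1, -0.6, -1.1]
grip_width: 0.0127
grasp_force: 58.5
```

```bash
python3 -c "
from h import *
plan((.595,.107,.30),np.pi-.218)"
```

```text
t 6.25 p [ 0.4751 -0.1804  0.2265] j [-0.36  0.26  0.02  1.33 -0.   -0.42] 
slide [-0.541  1.122 -0.294] rot [-0.     0.001  0.545] F [-0.1 -0.6 -1.1]
```

Request:
{"name": "drive_tool", "arguments": {
  "slide": [
    [-0.05, 0.1, -0.1],
    [-0.12, 0.24, -0.2],
    [-0.19, 0.38, -0.29],
    [-0.26, 0.52, -0.29],
    [-0.34, 0.68, -0.29],
    [-0.42, 0.82, -0.29],
    [-0.5, 0.94, -0.29],
    [-0.54, 1, -0.29]
  ],
  "rotation": [
    [0, 0, 0.07],
    [0, 0, 0.14],
    [0, 0, 0.21],
    [0, 0, 0.28],
    [0, 0, 0.35],
    [0, 0, 0.42],
    [0, 0, 0.49],
    [0, 0, 0.545]
  ]
}}

```text
clock: 7.25
eef_pos: [0.5965, 0.0785, 0.2965]
tool_rot: [0.108, 0.994, -0.0, -0.001]
ft_force: [0.1, -0.4, -1.2]
grip_width: 0.013
grasp_force: 58.6
```

Request:
{"name": "drive_tool", "arguments": {
  "slide": [
    [0, 0, 0],
    [0, 0, 0],
    [0, 0, 0],
    [0, 0, 0],
    [0, 0, 0],
    [0, 0, 0],
    [0, 0, 0],
    [0, 0, 0]
  ],
  "rotation": [
    [0, 0, 0],
    [0, 0, 0],
    [0, 0, 0],
    [0, 0, 0],
    [0, 0, 0],
    [0, 0, 0],
    [0, 0, 0],
    [0, 0, 0]
  ]
}}

```text
clock: 8.25
eef_pos: [0.5963, 0.0766, 0.2983]
tool_rot: [0.109, 0.994, -0.0, 0.0]
ft_force: [-0.2, -0.3, -1.7]
grip_width: 0.0131
grasp_force: 58.6
```

```bash
python3 - <<'E'
from h import *
plan((.595,.107,.30),np.pi-.218)
c=cam("wrist");print(c["xyz"])
np.savez("w2",**c);im=cv2.cvtColor(c["image"],cv2.COLOR_RGB2BGR);cv2.imwrite("pics/w2.png",cv2.resize(im,(800,600),interpolation=cv2.INTER_CUBIC))
E
```

```text
t 8.25 p [0.5963 0.0766 0.2983] j [ 0.13  0.44  0.46  1.59 -0.    0.35] 
slide [ 0.032  0.118 -0.007] rot [-0.  0. -0.] F [-0.2 -0.3 -1.7]
[0.52606836 0.09332208 0.44154257]
```

View pics/w2.png

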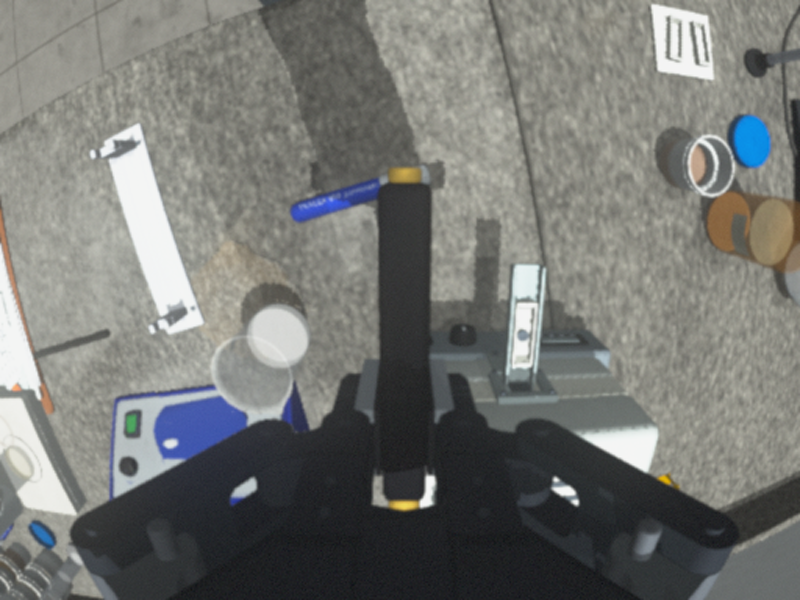

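The wrist view shows the channel from its outer end at about (528,265) to the furnace face near (521,378) in display pixels. The white boat with its pellet lies in it at (525,300)–(521,368).

```bash
python3 - <<'E'
from h import *
c=dict(np.load("w2.npz"));k=1/1.5625
P=lambda pts,z:fcast(c,[((x+.5)*k-.5,(y+.5)*k-.5) for x,y in pts],z).round(4)
print("outer corners",P([(512,265),(545,265)],.127));print("near face walls",P([(507,372),(540,372)],.127))
print("boat ends",P([(526,302),(521,367)],.129))
im=c["image"].astype(int)
g=im.sum(2)//3
for v in range(168,244,6): print(v,g[v,318:356].tolist())
print("col",[int(g[v,335:341].mean()) for v in range(160,250)])
E
python3 - <<'E'
import cv2
i=cv2.imread("pics/w2.png")[250:410,470:590]
cv2.imwrite("pics/w2c.png",cv2.resize(i,(450,600),interpolation=cv2.INTER_CUBIC))
E
```

```text
outer corners [[0.6077 0.1531 0.127 ]
 [0.6126 0.1771 0.127 ]]
near face walls [[0.6888 0.1373 0.127 ]
 [0.6953 0.163  0.127 ]]
boat ends [[0.6361 0.1587 0.129 ]
 [0.6863 0.1483 0.129 ]]
168 [97, 120, 140, 143, 135, 131, 137, 140, 137, 129, 131, 140, 153, 160, 156, 153, 154, 156, 151, 149, 149, 150, 149, 151, 146, 136, 128, 126, 120, 110, 94, 103, 121, 131, 135, 135, 136, 146]
174 [104, 123, 144, 144, 146, 147, 150, 140, 118, 100, 150, 213, 227, 234, 238, 237, 237, 236, 237, 236, 235, 235, 235, 236, 233, 223, 169, 109, 116, 180, 204, 147, 110, 120, 130, 136, 144, 149]
180 [108, 124, 143, 146, 146, 146, 149, 136, 105, 126, 200, 227, 233, 236, 238, 238, 237, 237, 236, 235, 234, 234, 235, 234, 234, 223, 170, 109, 152, 223, 200, 126, 100, 116, 128, 133, 135, 140]
186 [129, 153, 160, 156, 152, 154, 155, 136, 101, 135, 208, 229, 233, 236, 237, 237, 236, 235, 234, 233, 233, 234, 234, 234, 230, 205, 143, 127, 189, 216, 179, 130, 97, 98, 118, 132, 136, 139]
192 [120, 138, 122, 111, 113, 118, 108, 96, 112, 170, 206, 183, 142, 130, 130, 129, 125, 124, 123, 124, 128, 135, 142, 161, 171, 144, 107
[... 1265 characters left out ...]
205, 182, 128, 111, 109, 112, 112, 111, 111, 108, 110, 111, 109, 110]
240 [89, 96, 97, 87, 80, 104, 146, 152, 146, 143, 145, 146, 145, 143, 140, 143, 143, 144, 144, 141, 126, 95, 92, 115, 118, 98, 89, 92, 90, 92, 96, 109, 122, 132, 131, 130, 129, 134]
col [161, 155, 154, 159, 162, 160, 154, 149, 150, 187, 230, 236, 235, 235, 235, 235, 235, 234, 234, 234, 235, 234, 234, 234, 234, 234, 233, 233, 230, 214, 179, 143, 129, 170, 233, 241, 237, 224, 227, 228, 228, 229, 231, 228, 219, 214, 219, 226, 228, 227, 221, 196, 171, 154, 144, 146, 156, 178, 203, 208, 208, 209, 213, 215, 216, 215, 208, 195, 187, 193, 197, 198, 220, 230, 217, 175, 135, 126, 126, 126, 123, 118, 112, 101, 87, 76, 72, 70, 69, 70]
```

View pics/w2c.png

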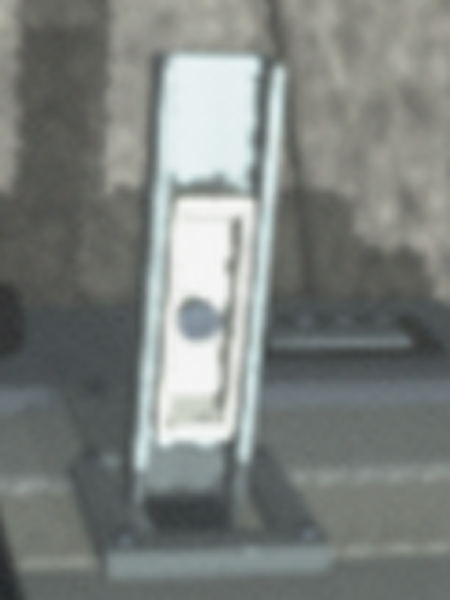

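```bash
python3 -c "
from h import *
plan((.4327,.2023,.1065),np.pi-.21)"
```

```text
t 8.3 p [0.5963 0.0766 0.2983] j [0.13 0.44 0.46 1.59 0.   0.35] 
slide [0.748 0.349 0.767] rot [-0.    -0.    -0.016] F [-0.2  0.1 -0.9]
```

Request:
{"name": "drive_tool", "arguments": {
  "slide": [
    [0.13, 0.05, 0],
    [0.28, 0.12, 0],
    [0.44, 0.2, 0],
    [0.6, 0.28, 0.02],
    [0.72, 0.335, 0.08],
    [0.748, 0.349, 0.2],
    [0.748, 0.349, 0.35],
    [0.748, 0.349, 0.5]
  ],
  "rotation": [
    [0, 0, -0.016],
    [0, 0, -0.016],
    [0, 0, -0.016],
    [0, 0, -0.016],
    [0, 0, -0.016],
    [0, 0, -0.016],
    [0, 0, -0.016],
    [0, 0, -0.016]
  ]
}}

```text
clock: 9.3
eef_pos: [0.4327, 0.2026, 0.1727]
tool_rot: [0.105, 0.995, 0.0, 0.001]
ft_force: [-0.4, -0.5, -0.9]
grip_width: 0.013
grasp_force: 58.7
```

Request:
{"name": "drive_tool", "arguments": {
  "slide": [
    [0, 0, 0.07],
    [0, 0, 0.14],
    [0, 0, 0.2],
    [0, 0, 0.25],
    [0, 0, 0.267],
    [0, 0, 0.267],
    [0, 0, 0.267],
    [0, 0, 0.267]
  ],
  "rotation": [
    [0, 0, 0],
    [0, 0, 0],
    [0, 0, 0],
    [0, 0, 0],
    [0, 0, 0],
    [0, 0, 0],
    [0, 0, 0],
    [0, 0, 0]
  ]
}}

```text
clock: 10.3
eef_pos: [0.4331, 0.2024, 0.1071]
tool_rot: [0.105, 0.994, 0.0, 0.0]
ft_force: [-0.4, -0.4, -0.9]
grip_width: 0.0129
grasp_force: 58.6
```

```bash
python3 - <<'E'
from h import *
plan((.4327,.2023,.1065),np.pi-.21)
a=cam("scene");b=cam("side");np.savez("a3",**a);np.savez("b3",**b)
f=lambda i,r:cv2.resize(cv2.cvtColor(i,cv2.COLOR_RGB2BGR)[r[0]:r[1],r[2]:r[3]],(400,400),interpolation=cv2.INTER_CUBIC)
cv2.imwrite("pics/x3.png",np.hstack([f(a["image"],(125,205,195,275)),f(b["image"],(165,245,195,275))]))
E
```

```text
t 10.3 p [0.4331 0.2024 0.1071] j [ 0.44  0.29 -0.27  1.01 -0.    0.65] 
slide [ 0.001 -0.001  0.002] rot [ 0.001  0.002 -0.001] F [-0.4 -0.4 -0.9]
```

View pics/x3.png

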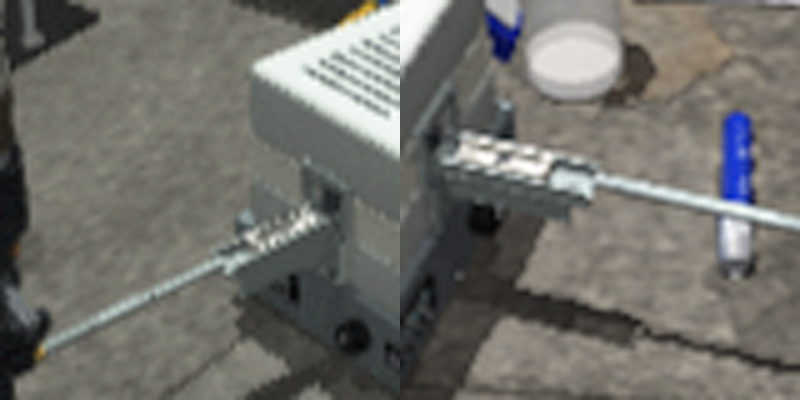

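The crops show the rod tip at the channel mouth ((225,262) in the left half, (595,180) in the right) and in line with the channel between its walls. I will feed forward slowly.

Request:
{"name": "drive_tool", "arguments": {
  "slide": [
    [-0.03, 0, 0],
    [-0.06, 0, 0],
    [-0.08, 0, 0],
    [-0.096, 0, 0],
    [-0.112, 0, 0],
    [-0.128, 0, 0],
    [-0.144, 0, 0],
    [-0.16, 0, 0]
  ],
  "rotation": [
    [0, 0, 0],
    [0, 0, 0],
    [0, 0, 0],
    [0, 0, 0],
    [0, 0, 0],
    [0, 0, 0],
    [0, 0, 0],
    [0, 0, 0]
  ]
}}

```text
clock: 11.4
eef_pos: [0.472, 0.1938, 0.1065]
tool_rot: [0.105, 0.994, -0.0, -0.0]
ft_force: [0.3, -1.2, -1.4]
grip_width: 0.0131
grasp_force: 58.6
```

```bash
python3 - <<'E'
from h import *
plan((.4327+.04*.978,.2023-.04*.2085,.1065),np.pi-.21);print(bot.get_obs()["ft_torque"])
a=cam("scene");b=cam("side")
f=lambda i,r:cv2.resize(cv2.cvtColor(i,cv2.COLOR_RGB2BGR)[r[0]:r[1],r[2]:r[3]],(400,600),interpolation=cv2.INTER_CUBIC)
cv2.imwrite("pics/x4.png",np.hstack([f(a["image"],(145,205,230,270)),f(b["image"],(170,230,200,240))]))
E
```

```text
t 11.4 p [0.472  0.1938 0.1065] j [ 0.39  0.35 -0.18  1.04  0.    0.6 ] 
slide [0.001 0.    0.   ] rot [-0. -0. -0.] F [ 0.3 -1.2 -1.4]
[ 0.0199799   0.10421892 -0.06225132]
```

View pics/x4.png

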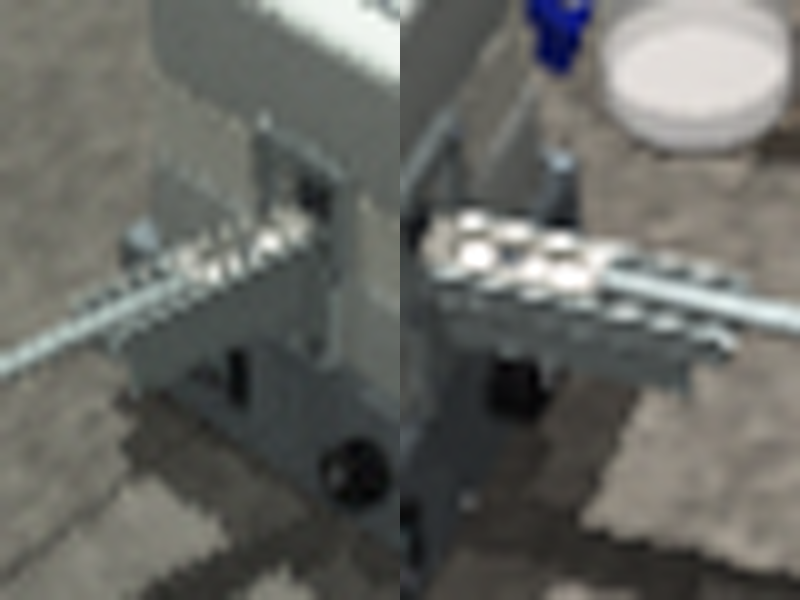

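The rod lies between the channel walls with its tip against the boat's rear end, at about (185,280) in the left half and (605,280) in the right.

Request:
{"name": "drive_tool", "arguments": {
  "slide": [
    [-0.02, 0, 0],
    [-0.045, 0, 0],
    [-0.07, 0, 0],
    [-0.095, 0, 0],
    [-0.12, 0, 0],
    [-0.15, 0, 0],
    [-0.18, 0, 0],
    [-0.2, 0, 0]
  ],
  "rotation": [
    [0, 0, 0],
    [0, 0, 0],
    [0, 0, 0],
    [0, 0, 0],
    [0, 0, 0],
    [0, 0, 0],
    [0, 0, 0],
    [0, 0, 0]
  ]
}}

```text
clock: 12.5
eef_pos: [0.5213, 0.1833, 0.1065]
tool_rot: [0.105, 0.994, 0.0, 0.0]
ft_force: [-1.1, 0.1, -1.7]
grip_width: 0.0132
grasp_force: 58.6
```

Request:
{"name": "drive_tool", "arguments": {
  "slide": [
    [-0.01, 0, 0],
    [-0.02, 0, 0],
    [-0.03, 0, 0],
    [-0.04, 0, 0],
    [-0.05, 0, 0],
    [-0.06, 0, 0],
    [-0.07, 0, 0],
    [-0.08, 0, 0]
  ],
  "rotation": [
    [0, 0, 0],
    [0, 0, 0],
    [0, 0, 0],
    [0, 0, 0],
    [0, 0, 0],
    [0, 0, 0],
    [0, 0, 0],
    [0, 0, 0]
  ]
}}

```text
clock: 13.5
eef_pos: [0.5404, 0.1792, 0.1065]
tool_rot: [0.105, 0.994, -0.0, 0.0]
ft_force: [-0.5, 0.2, -1.3]
grip_width: 0.0127
grasp_force: 58.6
```

```bash
cat >> h.py <<'E'
def st():
    o=bot.get_obs();e=np.array([.978,-.2085,0]);n=np.array([.2085,.978,0]);p=o["eef_pos"]-[.706,.144,0]
    print("t %.2f tip s %.4f lat %.4f z %.4f Fe %.2f Fn %.2f Fz %.2f"%(o["clock"],p@e+.1794,p@n,p[2],o["ft_force"]@e,o["ft_force"]@n,o["ft_force"][2]),"T",o["ft_torque"].round(2))
E
python3 -c "
from h import *
st()"
```

```text
t 13.50 tip s 0.0101 lat -0.0001 z 0.1065 Fe -0.57 Fn 0.09 Fz -1.27 T [ 0.05  0.22 -0.03]
```

Request:
{"name": "drive_tool", "arguments": {
  "slide": [
    [-0.006, 0, 0],
    [-0.012, 0, 0],
    [-0.018, 0, 0],
    [-0.024, 0, 0],
    [-0.03, 0, 0],
    [-0.036, 0, 0],
    [-0.042, 0, 0],
    [-0.048, 0, 0]
  ],
  "rotation": [
    [0, 0, 0],
    [0, 0, 0],
    [0, 0, 0],
    [0, 0, 0],
    [0, 0, 0],
    [0, 0, 0],
    [0, 0, 0],
    [0, 0, 0]
  ]
}}

```text
clock: 14.5
eef_pos: [0.5521, 0.1767, 0.1065]
tool_rot: [0.105, 0.994, -0.0, -0.0]
ft_force: [-0.7, -0.8, -2.1]
grip_width: 0.0134
grasp_force: 58.6
```

Request:
{"name": "drive_tool", "arguments": {
  "slide": [
    [-0.001, 0, 0],
    [-0.002, 0, 0],
    [-0.003, 0, 0],
    [-0.004, 0, 0],
    [-0.005, 0, 0],
    [-0.006, 0, 0],
    [-0.006, 0, 0],
    [-0.006, 0, 0]
  ],
  "rotation": [
    [0, 0, 0],
    [0, 0, 0],
    [0, 0, 0],
    [0, 0, 0],
    [0, 0, 0],
    [0, 0, 0],
    [0, 0, 0],
    [0, 0, 0]
  ]
}}

```text
clock: 15.5
eef_pos: [0.5535, 0.1764, 0.1066]
tool_rot: [0.105, 0.994, 0.0, 0.0]
ft_force: [-0.5, -0.2, -0.7]
grip_width: 0.0128
grasp_force: 58.6
```

```bash
python3 -c "
from h import *
st()"
```

```text
t 15.50 tip s 0.0235 lat -0.0001 z 0.1066 Fe -0.42 Fn -0.28 Fz -0.70 T [0.05 0.14 0.  ]
```

Request:
{"name": "drive_tool", "arguments": {
  "slide": [
    [-0.001, 0, 0],
    [-0.002, 0, 0],
    [-0.003, 0, 0],
    [-0.004, 0, 0],
    [-0.005, 0, 0],
    [-0.006, 0, 0],
    [-0.007, 0, 0],
    [-0.007, 0, 0]
  ],
  "rotation": [
    [0, 0, 0],
    [0, 0, 0],
    [0, 0, 0],
    [0, 0, 0],
    [0, 0, 0],
    [0, 0, 0],
    [0, 0, 0],
    [0, 0, 0]
  ]
}}

```text
clock: 16.5
eef_pos: [0.5552, 0.176, 0.1065]
tool_rot: [0.105, 0.994, -0.0, 0.0]
ft_force: [-1.4, 0.1, -1.4]
grip_width: 0.0132
grasp_force: 58.6
```

Request:
{"name": "drive_tool", "arguments": {
  "slide": [
    [-0.001, 0, 0],
    [-0.002, 0, 0],
    [-0.003, 0, 0],
    [-0.004, 0, 0],
    [-0.005, 0, 0],
    [-0.006, 0, 0],
    [-0.007, 0, 0],
    [-0.007, 0, 0]
  ],
  "rotation": [
    [0, 0, 0],
    [0, 0, 0],
    [0, 0, 0],
    [0, 0, 0],
    [0, 0, 0],
    [0, 0, 0],
    [0, 0, 0],
    [0, 0, 0]
  ]
}}

```text
clock: 17.5
eef_pos: [0.5569, 0.1757, 0.1066]
tool_rot: [0.105, 0.994, 0.0, 0.0]
ft_force: [0.4, 0.5, -2.1]
grip_width: 0.0125
grasp_force: 58.6
```

Request:
{"name": "drive_tool", "arguments": {
  "slide": [
    [-0.001, 0, 0],
    [-0.002, 0, 0],
    [-0.003, 0, 0],
    [-0.004, 0, 0],
    [-0.005, 0, 0],
    [-0.006, 0, 0],
    [-0.007, 0, 0],
    [-0.007, 0, 0]
  ],
  "rotation": [
    [0, 0, 0],
    [0, 0, 0],
    [0, 0, 0],
    [0, 0, 0],
    [0, 0, 0],
    [0, 0, 0],
    [0, 0, 0],
    [0, 0, 0]
  ]
}}

```text
clock: 18.5
eef_pos: [0.5586, 0.1753, 0.1066]
tool_rot: [0.105, 0.994, -0.0, 0.0]
ft_force: [0.3, 1.2, -2.1]
grip_width: 0.0126
grasp_force: 58.6
```

Request:
{"name": "drive_tool", "arguments": {
  "slide": [
    [-0.001, 0, 0],
    [-0.002, 0, 0],
    [-0.003, 0, 0],
    [-0.004, 0, 0],
    [-0.005, 0, 0],
    [-0.006, 0, 0],
    [-0.007, 0, 0],
    [-0.007, 0, 0]
  ],
  "rotation": [
    [0, 0, 0],
    [0, 0, 0],
    [0, 0, 0],
    [0, 0, 0],
    [0, 0, 0],
    [0, 0, 0],
    [0, 0, 0],
    [0, 0, 0]
  ]
}}

```text
clock: 19.5
eef_pos: [0.5603, 0.1749, 0.1066]
tool_rot: [0.105, 0.994, 0.0, 0.0]
ft_force: [-0.9, 0.5, -1.9]
grip_width: 0.0125
grasp_force: 58.6
```

Request:
{"name": "drive_tool", "arguments": {
  "slide": [
    [-0.001, 0, 0],
    [-0.002, 0, 0],
    [-0.003, 0, 0],
    [-0.004, 0, 0],
    [-0.005, 0, 0],
    [-0.006, 0, 0],
    [-0.007, 0, 0],
    [-0.007, 0, 0]
  ],
  "rotation": [
    [0, 0, 0],
    [0, 0, 0],
    [0, 0, 0],
    [0, 0, 0],
    [0, 0, 0],
    [0, 0, 0],
    [0, 0, 0],
    [0, 0, 0]
  ]
}}

```text
clock: 20.5
eef_pos: [0.5621, 0.1746, 0.1066]
tool_rot: [0.105, 0.994, -0.0, 0.0]
ft_force: [-0.2, -0.1, -2.3]
grip_width: 0.0131
grasp_force: 58.6
```

Request:
{"name": "drive_tool", "arguments": {
  "slide": [
    [-0.001, 0, 0],
    [-0.002, 0, 0],
    [-0.003, 0, 0],
    [-0.004, 0, 0],
    [-0.005, 0, 0],
    [-0.006, 0, 0],
    [-0.007, 0, 0],
    [-0.007, 0, 0]
  ],
  "rotation": [
    [0, 0, 0],
    [0, 0, 0],
    [0, 0, 0],
    [0, 0, 0],
    [0, 0, 0],
    [0, 0, 0],
    [0, 0, 0],
    [0, 0, 0]
  ]
}}

```text
clock: 21.5
eef_pos: [0.5628, 0.1743, 0.1062]
tool_rot: [0.105, 0.994, -0.0, -0.001]
ft_force: [-4.7, 1.6, -0.7]
grip_width: 0.0126
grasp_force: 58.6
```

Request:
{"name": "drive_tool", "arguments": {
  "slide": [
    [-0.001, 0, 0],
    [-0.002, 0, 0],
    [-0.002, 0, 0],
    [-0.002, 0, 0],
    [-0.002, 0, 0],
    [-0.002, 0, 0],
    [-0.002, 0, 0],
    [-0.002, 0, 0]
  ],
  "rotation": [
    [0, 0, 0],
    [0, 0, 0],
    [0, 0, 0],
    [0, 0, 0],
    [0, 0, 0],
    [0, 0, 0],
    [0, 0, 0],
    [0, 0, 0]
  ]
}}

```text
clock: 22.5
eef_pos: [0.5629, 0.1743, 0.1061]
tool_rot: [0.105, 0.995, -0.0, -0.001]
ft_force: [-5.6, 1.4, -0.4]
grip_width: 0.0129
grasp_force: 58.7
```

```bash
python3 -c "
from h import *
st()"
```

```text
t 22.50 tip s 0.0331 lat -0.0002 z 0.1061 Fe -5.77 Fn 0.23 Fz -0.40 T [0.31 1.26 0.02]
```

Request:
{"name": "drive_tool", "arguments": {
  "slide": [
    [-0.001, 0, 0],
    [-0.002, 0, 0],
    [-0.003, 0, 0],
    [-0.004, 0, 0],
    [-0.004, 0, 0],
    [-0.004, 0, 0],
    [-0.004, 0, 0],
    [-0.004, 0, 0]
  ],
  "rotation": [
    [0, 0, 0],
    [0, 0, 0],
    [0, 0, 0],
    [0, 0, 0],
    [0, 0, 0],
    [0, 0, 0],
    [0, 0, 0],
    [0, 0, 0]
  ]
}}

```text
clock: 23.5
eef_pos: [0.5631, 0.1742, 0.1059]
tool_rot: [0.105, 0.995, -0.0, -0.002]
ft_force: [-8.1, 2.0, -0.9]
grip_width: 0.0126
grasp_force: 58.7
```

```bash
python3 -c "
from h import *
st()"
```

```text
t 23.50 tip s 0.0334 lat -0.0003 z 0.1059 Fe -8.37 Fn 0.29 Fz -0.88 T [0.37 1.46 0.03]
```

Request:
{"name": "drive_tool", "arguments": {
  "slide": [
    [0.008, 0, 0],
    [0.02, 0, 0],
    [0.05, 0, 0],
    [0.1, 0, 0],
    [0.18, 0, 0],
    [0.3, 0, 0],
    [0.44, 0, 0],
    [0.58, 0, 0]
  ],
  "rotation": [
    [0, 0, 0],
    [0, 0, 0],
    [0, 0, 0],
    [0, 0, 0],
    [0, 0, 0],
    [0, 0, 0],
    [0, 0, 0],
    [0, 0, 0]
  ]
}}

```text
clock: 24.5
eef_pos: [0.4222, 0.2044, 0.107]
tool_rot: [0.105, 0.994, 0.0, 0.001]
ft_force: [-1.2, 0.2, -1.3]
grip_width: 0.0127
grasp_force: 58.7
```

Request:
{"name": "drive_tool", "arguments": {
  "slide": [
    [0.05, 0, 0],
    [0.06, 0, -0.08],
    [0.06, 0, -0.2],
    [0.06, 0, -0.32],
    [0.06, 0, -0.44],
    [0.06, 0, -0.5],
    [0.06, 0, -0.5],
    [0.06, 0, -0.5]
  ],
  "rotation": [
    [0, 0, 0],
    [0, 0, 0],
    [0, 0, 0],
    [0, 0, 0],
    [0, 0, 0],
    [0, 0, 0],
    [0, 0, 0],
    [0, 0, 0]
  ]
}}

```text
clock: 25.5
eef_pos: [0.4086, 0.2071, 0.231]
tool_rot: [0.105, 0.994, -0.0, -0.0]
ft_force: [0.3, -0.2, -1.0]
grip_width: 0.0127
grasp_force: 58.6
```

```bash
python3 - <<'E'
from h import *
st();plan((.4756,-.1807,.2265),np.pi+.055)
a=cam("scene");b=cam("side")
f=lambda i,r:cv2.resize(cv2.cvtColor(i,cv2.COLOR_RGB2BGR)[r[0]:r[1],r[2]:r[3]],(400,600),interpolation=cv2.INTER_CUBIC)
cv2.imwrite("pics/x5.png",np.hstack([f(a["image"],(145,205,230,270)),f(b["image"],(170,230,200,240))]))
E
```

```text
t 25.50 tip s -0.1246 lat -0.0003 z 0.2310 Fe 0.37 Fn -0.10 Fz -1.04 T [ 0.    0.08 -0.01]
t 25.5 p [0.4086 0.2071 0.231 ] j [ 0.47  0.16 -0.1   1.31 -0.    0.68] 
slide [-0.586 -1.461  0.018] rot [-0.001 -0.001 -0.531] F [ 0.3 -0.2 -1. ]
```

View pics/x5.png

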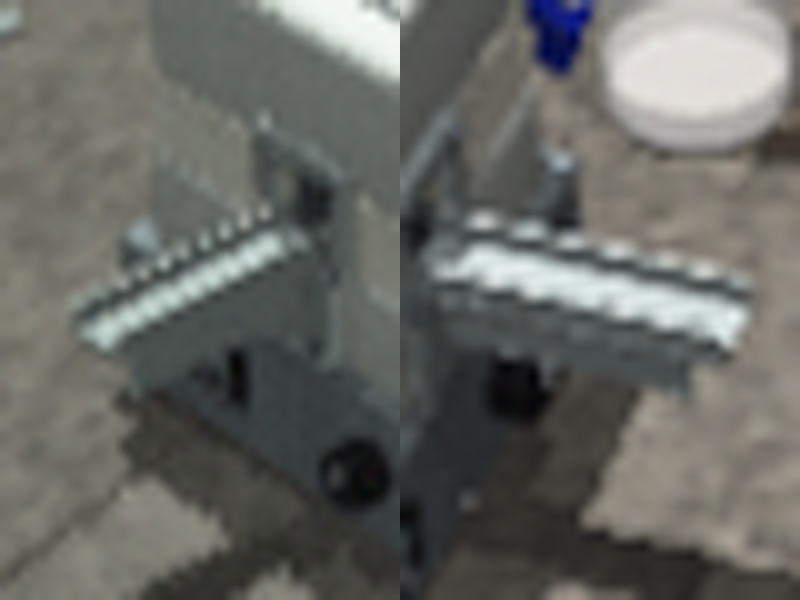

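The channel is now empty, with bare floor visible in both halves, so the boat is inside and the rod is out. I am returning the rod to its rest.

Request:
{"name": "drive_tool", "arguments": {
  "slide": [
    [-0.05, -0.12, 0],
    [-0.1, -0.25, 0],
    [-0.15, -0.38, 0],
    [-0.2, -0.5, 0],
    [-0.25, -0.63, 0],
    [-0.3, -0.76, 0],
    [-0.35, -0.88, 0],
    [-0.4, -1, 0]
  ],
  "rotation": [
    [0, 0, -0.06],
    [0, 0, -0.13],
    [0, 0, -0.2],
    [0, 0, -0.27],
    [0, 0, -0.34],
    [0, 0, -0.41],
    [0, 0, -0.48],
    [0, 0, -0.531]
  ]
}}

```text
clock: 26.6
eef_pos: [0.454, -0.0592, 0.2307]
tool_rot: [-0.028, 1.0, 0.0, -0.001]
ft_force: [1.8, -0.1, -1.4]
grip_width: 0.0128
grasp_force: 58.8
```

```bash
python3 -c "
from h import *
plan((.4756,-.1807,.2265),np.pi+.055)"
```

```text
t 26.6 p [ 0.454  -0.0592  0.2307] j [-0.13  0.16 -0.1   1.31 -0.   -0.19] 
slide [-0.059 -0.49   0.017] rot [ 0.    -0.003  0.002] F [ 1.8 -0.1 -1.4]
```

Request:
{"name": "drive_tool", "arguments": {
  "slide": [
    [-0.02, -0.1, 0],
    [-0.04, -0.2, 0],
    [-0.05, -0.3, 0],
    [-0.055, -0.4, 0],
    [-0.055, -0.46, 0],
    [-0.055, -0.46, 0],
    [-0.055, -0.46, 0],
    [-0.055, -0.46, 0]
  ],
  "rotation": [
    [0, 0, 0],
    [0, 0, 0],
    [0, 0, 0],
    [0, 0, 0],
    [0, 0, 0],
    [0, 0, 0],
    [0, 0, 0],
    [0, 0, 0]
  ]
}}

```text
clock: 27.6
eef_pos: [0.4743, -0.1713, 0.2316]
tool_rot: [-0.028, 1.0, 0.0, -0.0]
ft_force: [-0.7, 0.3, -1.2]
grip_width: 0.013
grasp_force: 58.8
```

```bash
python3 -c "
from h import *
plan((.4756,-.1807,.2265),np.pi+.055)"
```

```text
t 27.6 p [ 0.4743 -0.1713  0.2316] j [-0.35  0.25  0.02  1.34  0.   -0.4 ] 
slide [-0.003 -0.038  0.02 ] rot [ 0.001 -0.     0.003] F [-0.7  0.3 -1.2]
```

Request:
{"name": "drive_tool", "arguments": {
  "slide": [
    [-0.003, -0.02, 0.08],
    [-0.003, -0.038, 0.18],
    [-0.003, -0.038, 0.28],
    [-0.003, -0.038, 0.38],
    [-0.003, -0.038, 0.48],
    [-0.003, -0.038, 0.56],
    [-0.003, -0.038, 0.6],
    [-0.003, -0.038, 0.606]
  ],
  "rotation": [
    [0, 0, 0],
    [0, 0, 0],
    [0, 0, 0],
    [0, 0, 0],
    [0, 0, 0],
    [0, 0, 0],
    [0, 0, 0],
    [0, 0, 0]
  ]
}}

```text
clock: 28.6
eef_pos: [0.4755, -0.1811, 0.0798]
tool_rot: [-0.028, 1.0, 0.0, -0.0]
ft_force: [0.4, 0.4, -1.6]
grip_width: 0.013
grasp_force: 58.8
```

```bash
python3 -c "
from h import *
plan((.4756,-.1807,.0275),np.pi+.055)"
```

```text
t 28.6 p [ 0.4755 -0.1811  0.0798] j [-0.36  0.38 -0.22  0.97  0.   -0.42] 
slide [-0.001  0.002  0.209] rot [ 0.001 -0.002  0.002] F [ 0.4  0.4 -1.6]
```

Request:
{"name": "drive_tool", "arguments": {
  "slide": [
    [0, 0.002, 0.03],
    [0, 0.002, 0.07],
    [0, 0.002, 0.11],
    [0, 0.002, 0.15],
    [0, 0.002, 0.18],
    [0, 0.002, 0.2],
    [0, 0.002, 0.208],
    [0, 0.002, 0.208]
  ],
  "rotation": [
    [0, 0, 0],
    [0, 0, 0],
    [0, 0, 0],
    [0, 0, 0],
    [0, 0, 0],
    [0, 0, 0],
    [0, 0, 0],
    [0, 0, 0]
  ]
}}

```text
clock: 29.6
eef_pos: [0.4757, -0.1811, 0.0281]
tool_rot: [-0.028, 1.0, -0.0, 0.0]
ft_force: [-0.1, -0.1, -1.7]
grip_width: 0.0132
grasp_force: 58.8
```

```bash
python3 -c "
from h import *
plan((.4756,-.1807,.0265),np.pi+.055)"
```

```text
t 29.6 p [ 0.4757 -0.1811  0.0281] j [-0.36  0.44 -0.28  0.85  0.   -0.42] 
slide [0.    0.002 0.006] rot [-0.  0.  0.] F [-0.1 -0.1 -1.7]
```

Request:
{"name": "drive_tool", "arguments": {
  "slide": [
    [0, 0.001, 0.003],
    [0, 0.001, 0.006],
    [0, 0.001, 0.006],
    [0, 0.001, 0.006],
    [0, 0.001, 0.006],
    [0, 0.001, 0.006],
    [0, 0.001, 0.006],
    [0, 0.001, 0.006]
  ],
  "rotation": [
    [0, 0, 0],
    [0, 0, 0],
    [0, 0, 0],
    [0, 0, 0],
    [0, 0, 0],
    [0, 0, 0],
    [0, 0, 0],
    [0, 0, 0]
  ]
}}

```text
clock: 30.6
eef_pos: [0.4757, -0.1808, 0.0266]
tool_rot: [-0.028, 1.0, -0.0, 0.0]
ft_force: [-0.7, -0.2, -0.5]
grip_width: 0.0126
grasp_force: 58.8
```

Request:
{"name": "drive_tool", "arguments": {
  "slide": [
    [0, 0, 0],
    [0, 0, 0],
    [0, 0, 0],
    [0, 0, 0],
    [0, 0, 0],
    [0, 0, 0],
    [0, 0, 0],
    [0, 0, 0]
  ],
  "rotation": [
    [0, 0, 0],
    [0, 0, 0],
    [0, 0, 0],
    [0, 0, 0],
    [0, 0, 0],
    [0, 0, 0],
    [0, 0, 0],
    [0, 0, 0]
  ],
  "gripper": 1
}}

```text
clock: 31.6
eef_pos: [0.4756, -0.1808, 0.0265]
tool_rot: [-0.028, 1.0, -0.0, -0.0]
ft_force: [0.3, 0.2, -0.0]
grip_width: 0.0854
grasp_force: 0.0
```

Request:
{"name": "drive_tool", "arguments": {
  "slide": [
    [0, 0, -0.05],
    [0, 0, -0.12],
    [0, 0, -0.22],
    [0, 0, -0.32],
    [0, 0, -0.44],
    [0, 0, -0.56],
    [0, 0, -0.66],
    [0, 0, -0.7]
  ],
  "rotation": [
    [0, 0, 0],
    [0, 0, 0],
    [0, 0, 0],
    [0, 0, 0],
    [0, 0, 0],
    [0, 0, 0],
    [0, 0, 0],
    [0, 0, 0]
  ]
}}

```text
clock: 32.6
eef_pos: [0.4765, -0.1812, 0.204]
tool_rot: [-0.028, 1.0, -0.001, 0.002]
ft_force: [-0.4, -0.2, -0.0]
grip_width: 0.0851
grasp_force: 0.0
```

```bash
python3 - <<'E'
from h import *
c=cam("wrist");np.savez("w3",**c)
i=cv2.cvtColor(c["image"],cv2.COLOR_RGB2BGR);cv2.imwrite("pics/w3.png",cv2.resize(i[95:335,180:340],(400,600),interpolation=cv2.INTER_CUBIC))
E
```

```text
(no output)
```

View pics/w3.png

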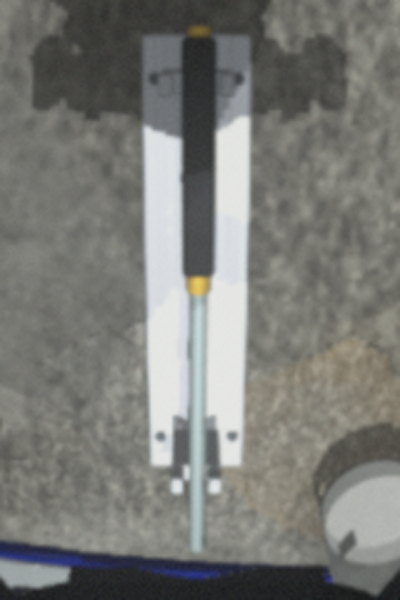

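The rod lies in both notches, tip forward, with its butt at (198,28) and its tip at (197,550) in the crop. The job can be handed in.

```bash
python3 -c "
from h import *
print(bot.job_done())"
```

```text
the job is handed in; nothing more can be done
None
```

I fed the boat to the depth stop, pressed it there at about 6–8 N, drew the rod out, laid it back in its rest and handed the job in at about 33 s. I could not see the flap or the boat inside the furnace, and no verdict came back.

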